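# Lock the sample bottles in the hasp chest

## Task

Put every weighing bottle that is on the bench inside the open green chest (they are sealed and may stand or lie there), then close its lid and swing the brass hasp down over the staple. Then lift the red-handled retaining pin off its hook and drop it down through the staple loop until its collar rests on the loop. Leave the crucible, the dropper bottle and the blue-capped bottle alone.

Things in the scene. Friction and masses are not known exactly. Their poses are not given: they have to be found in the camera images.
- sample_0_mid (a point): a clear glass weighing bottle with white powder and a knobbed ground lid (fixed on), 42 mm diameter, 62 mm tall; the point lies on its axis half-way up (31 mm above its foot); z up. It starts standing on the bench (knocked, it may tip over and lie); only two or three of the four are present in a run
- sample_1_mid (a point): a clear glass weighing bottle with white powder and a knobbed ground lid (fixed on), 42 mm diameter, 62 mm tall; the point lies on its axis half-way up (31 mm above its foot); z up. It starts standing on the bench (knocked, it may tip over and lie); only two or three of the four are present in a run
- sample_2_mid (a point): a clear glass weighing bottle with white powder and a knobbed ground lid (fixed on), 42 mm diameter, 62 mm tall; the point lies on its axis half-way up (31 mm above its foot); z up. It starts standing on the bench (knocked, it may tip over and lie); only two or three of the four are present in a run
- sample_3_mid (a point): a clear glass weighing bottle with white powder and a knobbed ground lid (fixed on), 42 mm diameter, 62 mm tall; the point lies on its axis half-way up (31 mm above its foot); z up. It starts standing on the bench (knocked, it may tip over and lie); only two or three of the four are present in a run
- chest: green steel chest, fixed to the bench, 150 (x) x 240 (y) x 100 (z) mm with its lid off; origin at the centre of its underside, z up, its front faces its own -x. Walls and floor 6 mm, so the inner floor is 138 x 228 mm, 6 mm up, and the rim is at z = 100 mm. At mid-width of the front a staple (U-shaped steel loop of 6 mm round bar lying level, bar centre at z = 62 mm) sticks out to x = -127 mm
- lid (a joint): angle of the chest's lid, rad: 0 = shut, 1.55 to 1.7 = open, about upright. Hinge axis along the chest's y. The lid reaches 158 mm from its hinge, is 244 mm wide, 8 mm thick. A stiff hinge keeps it open; pushed from behind to less than about 0.9 it sinks shut by itself in a few seconds (damped)
- lid_hinge (a point): middle of the lid's hinge axis, at chest x = 79, y = 0, z = 100 mm
- lid_edge (a point): middle of the lid's free edge, 158 mm from the hinge (moves with the lid)
- hasp (a joint): angle of the brass hasp to the lid, rad: 0 = hanging straight down from the shut lid, over the staple, flat against the front; 1.57 = straight out in front in the plane of the lid; starts 1.4 to 2.1. The stiff hinge keeps it where it is left (about 0.06 N m to turn); the axis is along the chest's y
- hasp_hinge (a point): middle of the hasp's hinge axis, on the lid's front edge (chest x = -83, y = 0, z = 105 mm when the lid is shut). The hasp is a 4 mm strap, 54 mm wide and 83 mm long, with a slot 32 mm wide that passes over the staple; the slot begins 36 mm and ends 68 mm from the hinge
- hasp_ear (a point): centre of the outer face of the hasp's thumb ear, a 40 x 34 mm flat tab at the side of the strap, 60 mm from the hinge axis and 48 mm to the chest's +y side of the strap's middle (from 26 to 66 mm); push here to swing the hasp, clear of the staple. With the hasp at 0 the face looks to the chest's -x, at 1.57 up
- staple (a point): where the pin belongs: in the middle of the staple's loop, level with its top (chest x = -107, y = 0, z = 65 mm). The loop's opening is 18 mm wide (y); in x it reaches from the closed hasp (x = -85 mm) to x = -121 mm
- hook: fixed stand: grey foot 110 x 90 x 10 mm, steel post 175 mm tall at its origin (underside, on the post's axis), z up. A level 8 mm round arm at height 165 mm points to the stand's own -x, its tip 66 mm from the post turned up by 10 mm
- hook_arm (a point): the point on top of the hook's arm, 40 mm in front of the post, 169 mm up, where the pin hangs
- pin_bow (a point): the retaining pin at the centre of its red bow (handle), 103 mm above its foot. z runs along the pin, up. The bow is a flat upright frame 40 mm wide (the pin's y), 10 mm thick (x), 48 mm tall, with a hole 24 mm wide and 32 mm tall through which the hook's arm passes along the pin's x: lift it about 15 mm (12 to 20), then draw it forward off the tip. Grip it across its width, from above. Below the bow a neck of 12 mm diameter, a collar of 26 mm, and the steel shank
- pin_collar (a point): the pin's axis at the underside of its collar (26 mm diameter), 58 mm below the bow's centre; the shank below it is 10 mm in diameter, 45 mm long, with a tapered foot
- crucible: white porcelain crucible with lid, 45 mm diameter, 50 mm tall, origin under its centre; leave alone
- dropper: dropper bottle with a red rubber bulb, 42 mm diameter, 122 mm tall, origin under its centre; leave alone
- blue_cap_bottle: white plastic bottle with a blue cap, 61 mm diameter, 125 mm tall, origin under its centre; leave alone

How it is judged:
By the outcome, as a careful person would: the job done as asked, in the order asked, and still so for the second after the job is handed in, with the robot touching nothing.
Of sample_0, sample_1, sample_2, sample_3 only 2 to 3 are there at a start; the rules pass over those that are not, and their reading is None.
At some moment in a run one of sample_0, sample_1, sample_2, sample_3 may be knocked a few centimetres aside while the robot is not near it.
It also fails if it takes over 200 s, if anything falls off the work surface, if the arm or the gripper's body presses on something with over 40 N, if the wrist force passes 120 N, or if a joint passes its speed limit or range.

## Robot

A 7-joint arm with a two-finger parallel gripper is mounted at the origin on a cart in front of the work surface, level with it; the furniture and walls round the work are solid. World frame = base frame: x ahead of the robot, y to its left, z up, the work surface at z = 0. Lengths are in mm, angles in rad, forces in N, time in s.
With the tool pointing down it reaches from about 350 to 900 mm from the base axis. Payload 7.2 kg.
Tool frame: the origin (TCP) lies between the finger pads; the fingertips stand 19 mm ahead of it and the grasp point (between the pads) is the TCP; z points along the fingers, y is the line along which they close (so a half turn about z gives the same grasp; the last joint's range is limited). The gripper opens to 88 mm and grips with 3 to 60 N. Pads are 20 mm wide; open, the fingers measure 115 mm over their backs; the gripper's body (75 mm by 178 mm) begins 61 mm behind the grasp point.
Start: joints at [-1.201, 0.411, -0.013, 1.596, 0.006, 1.134, -0.082], TCP at [264.977, 566.053, 241.653] pointing down, gripper open.
Joint ranges: [-2.95, 2.95], [-0.29, 1.99], [-1.47, 1.44], [0.14, 2.54], [-1.03, 4.17], [0.13, 1.85], [-2.86, 2.86]. Speed limits (rad/s): [2.39, 2.39, 3.01, 3.01, 3.14, 3.14, 3.14].

## Interface

Orientations are given as a 3x3 rotation matrix whose columns are the frame's x, y, z axes.
In Python, from cell import * gives the robot as it stands.
- The arm moves only by the shell command python3 -m inch 'ROWS' [FORCE]. ROWS is JSON, a list of rows, each a list of 5 numbers: the shift along the tool's x, y, z in units of 40 mm (1.0 is 40 mm), then the turn about the tool's z in units of 6 degrees (1.0 is 6 degrees), then the closure, from -1 (fully open) to 1 (shut). In form: [[tx, ty, tz, spin, hand], ...]. A call has 1 to 20 rows; each row is the pose to reach, as a shift and turn from the pose commanded when the call began, along the tool's axes at that moment; what a row does not reach only later rows make up. A row lasts 1/10 s, in which the tool goes at most 50 mm and 8.59 degrees, less where a joint would pass 70% of its speed; a pose out of reach is approached as far as the arm can. A call with a gripper value outside its range is refused whole. The fingers move at their own pace and stop on an object; FORCE is the grip in N (left out, the last holds). Time passes only in rows, so rows that repeat a pose let the fingers close. It gives the time, the measured TCP pose, the force, the opening and the grip force at its end, in the units of the state.
- state(): the state, without advancing time (a new reading comes with each control period).
- read_camera(name): name is "side" or "top"; returns a dict with "frame" (400x640x3 uint8, red, green, blue), "intrinsics" (3x3 intrinsics, pixels), "k1" (the pictures are not rectified: a ray, as slopes to the right and down, at radius r is drawn at 1 + k1 r^2 times it, then the intrinsics apply), "world_from_camera" (4x4, takes a point from camera to world coordinates). Camera axes: x right, y up, looking along -z (the intrinsics and any distortion apply to the point x, -y, -z); pixel columns grow to the right and rows downward; lengths in mm; the calibration is good to about 2 mm. A picture is of the moment at which its call begins. There is no depth.
- finish_job(): hands the job in; it is judged then, once.
The state is a dict: "time_s": time; "qpos": joint angles; "qvel": joint speeds; "effort": joint torques, N m; "tcp_pos": TCP position; "orientation": TCP orientation; "ft_force": force on the tool from outside, world axes, zero at the start; "wrist_torque": the same for the moment, N m; "opening": finger opening in mm; "gripper_force": force on a finger pad.
Only numpy, scipy, OpenCV 4.12 (cv2) and the standard library are available. Lean on these libraries where they do the work, as an engineer would, in place of code of your own. Each camera call takes 0.05 s, during which the arm holds its last target. There are 200 camera calls.

## Working session

There is one attempt and no reset: what is moved stays moved. The work goes in short steps, Python scripts to look and compute and a shell command to move; the robot and the scene stay as the last step left them, time stands still between calls to the robot, and variables do not carry over. Pictures are saved under pics/ and viewed, at most 14 in all, crops included, and the job is handed in when it is done.

```bash
ls; mkdir -p pics
cat > h.py <<'E'
import numpy as np, cv2
from cell import *
def cam(n,save=None):
    c=read_camera(n)
    if save: cv2.imwrite(f'pics/{save}.png',c['frame'][:,:,::-1])
    return c
def ray(c,u,v):
    K=np.array(c['intrinsics']);k=c['k1']
    d=np.array([(u-K[0,2])/K[0,0],(v-K[1,2])/K[1,1]]);s=d.copy()
    for _ in range(30): s=d/(1+k*(s@s))
    T=np.array(c['world_from_camera'])
    return T[:3,3],T[:3,:3]@np.array([s[0],-s[1],-1])
def onz(c,u,v,z):
    o,d=ray(c,u,v); return o+d*(z-o[2])/d[2]
def two(c1,p1,c2,p2):
    o1,d1=ray(c1,*p1);o2,d2=ray(c2,*p2)
    t=np.linalg.lstsq(np.c_[d1,-d2],o2-o1,rcond=None)[0]
    a=o1+d1*t[0];b=o2+d2*t[1]; return (a+b)/2,np.linalg.norm(a-b)
def proj(c,P):
    T=np.array(c['world_from_camera']);p=T[:3,:3].T@(np.array(P,float)-T[:3,3])
    s=np.array([p[0]/-p[2],-p[1]/-p[2]]);s=s*(1+c['k1']*(s@s));K=np.array(c['intrinsics'])
    return np.array([K[0,0]*s[0]+K[0,2],K[1,1]*s[1]+K[1,2]])
def delta(P,spin=0):
    s=state();R=np.array(s['orientation']);return np.round(R.T@(np.array(P)-np.array(s['tcp_pos']))/40,3)
E
python3 - <<'E'
from h import *
np.set_printoptions(precision=3,suppress=True)
for n in ('top','side'):
    c=cam(n,n+'0');print(n,c['world_from_camera'],c['intrinsics'],c['k1'])
s=state();print(s)
E
```

```text
pics
top [[  -0.026    0.991   -0.13   270.209]
 [  -1.      -0.025    0.012   15.736]
 [   0.009    0.13     0.991 1473.515]
 [   0.       0.       0.       1.   ]] [[456.98    0.    319.318]
 [  0.    456.98  197.651]
 [  0.      0.      1.   ]] -0.044530228754832354
side [[  -0.847    0.214   -0.487 -333.799]
 [  -0.532   -0.336    0.778 1258.174]
 [   0.003    0.917    0.398  766.967]
 [   0.       0.       0.       1.   ]] [[445.774   0.    315.081]
 [  0.    445.774 202.767]
 [  0.      0.      1.   ]] -0.04654975575469888
{'time_s': 0.1, 'qpos': array([-1.201,  0.412, -0.013,  1.597,  0.006,  1.134, -0.082]), 'qvel': array([-0.001, -0.003, -0.   , -0.002, -0.001,  0.001, -0.001]), 'effort': array([  0.004, -58.91 ,   0.644, -29.171,  -0.054,   0.015,   0.   ]), 'tcp_pos': array([264.807, 565.649, 240.901]), 'orientation': array([[-0.906,  0.424, -0.001],
       [ 0.424,  0.906, -0.001],
       [-0.   , -0.001, -1.   ]]), 'ft_force': array([-0.108, -0.906, -0.701]), 'wrist_torque': array([0.011, 0.02 , 0.   ]), 'gripper_force': 0.0, 'opening': 87.88525078904907}
```

View pics/top0.png

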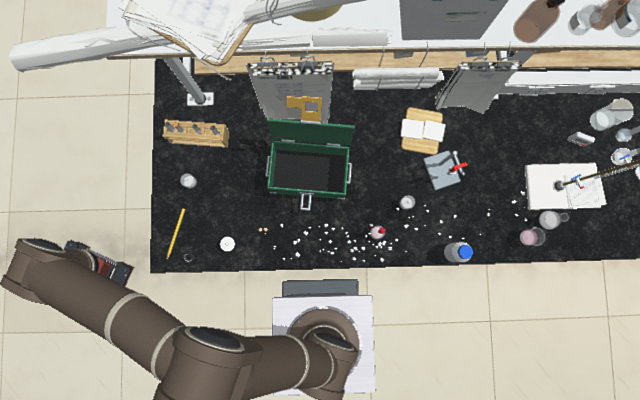

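View pics/side0.png

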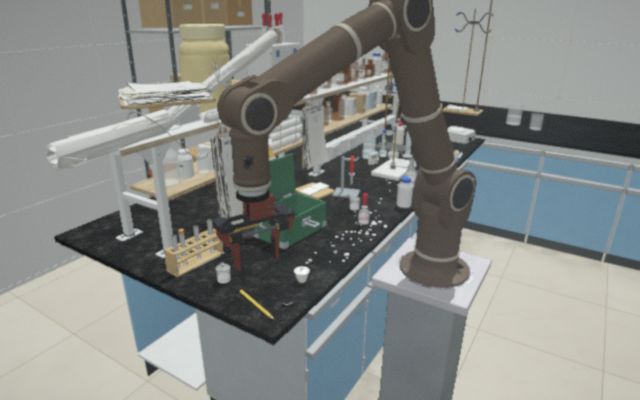

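The top view shows the open chest with its staple near (305,200). Bottles are near (188,181) and (407,202), the crucible at (227,244), the dropper at (378,232), the blue cap at (459,252), and the hook with its pin near (450,168). The side view is partly blocked by the arm.

Run:
```python
from h import *
t=cv2.imread('pics/top0.png');s=cv2.imread('pics/side0.png')
a=cv2.resize(t[100:220,240:480],(800,400),interpolation=2)
b=np.hstack([cv2.resize(t[165:260,150:245],(200,200),interpolation=2),cv2.resize(t[140:260,500:640],(233,200),interpolation=2),cv2.resize(s[180:240,330:430],(333,200),interpolation=2)])
b=np.pad(b,((0,0),(0,34),(0,0)))
cv2.imwrite('pics/z0.png',np.vstack([a,b]))
c=cam('top')
for p in [(188,181),(407,202),(549,219),(531,237),(458,167),(305,200),(267,192),(350,196)]: print(p,onz(c,*p,60))
```

```text
(188, 181) [518.81402946 408.84522102  60.        ]
(407, 202) [ 435.24604124 -275.53802588   60.        ]
(549, 219) [ 369.8711016  -723.69834405   60.        ]
(531, 237) [ 315.09734882 -660.78418582   60.        ]
(458, 167) [ 542.79656729 -443.94812209   60.        ]
(305, 200) [449.54589353  42.98891735  60.        ]
(267, 192) [477.69713291 161.08901624  60.        ]
(350, 196) [458.6156331  -97.78266733  60.        ]
```

View pics/z0.png

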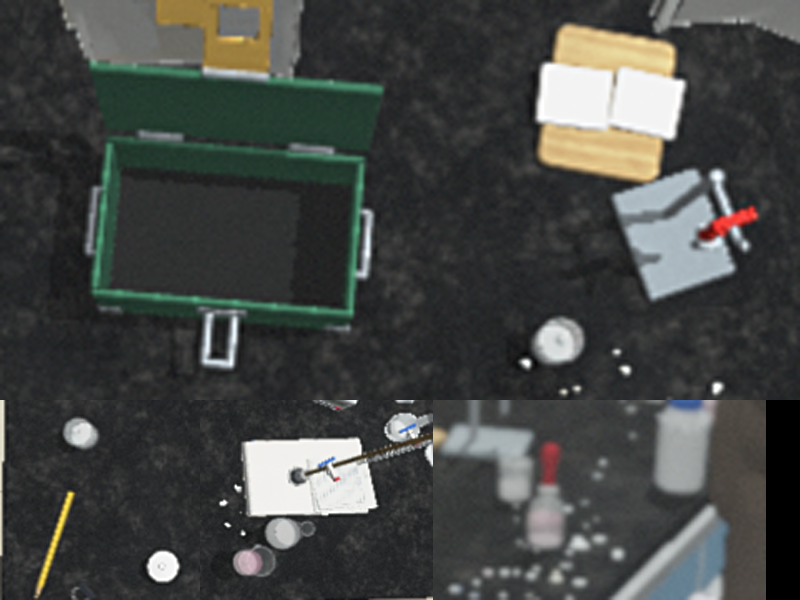

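The crop shows two bottles. The one on the right is near (407,201); the left one is near (188,180). The pin's red bow hangs on the hook arm, which points down and to the right in the picture. The beakers on the far right are background.

Run:
```python
from h import *
np.set_printoptions(precision=1,suppress=True)
c=cam('top');d=cam('side')
z=lambda x,y:(240+x/3.3333-.35,100+y/3.3333-.35)
for n,p,h in [('FL',(94,294),100),('FR',(352,312),100),('BL',(107,141),100),('BR',(363,157),100),('staple outer',(217,366),65),('staple in ctr',(219,340),65),('lidL',(92,64),250),('lidR',(381,86),250),('postT',(717,176),175),('tip',(743,246),175),('bow',(728,225),180),('hasphinge',(236,70),255),('b1top',(560,341),58)]:
    print(n,onz(c,*z(*p),h))
print('b0',onz(c,188-.4,180.5,58))
for n,f in(('top',c),('side',d)):
    hsv=cv2.cvtColor(f['frame'],cv2.COLOR_RGB2HSV)
    m=((hsv[...,0]<8)|(hsv[...,0]>172))&(hsv[...,1]>150)&(hsv[...,2]>80)
    k,l,st,ce=cv2.connectedComponentsWithStats(m.astype('uint8'))
    print(n,[(st[i],ce[i]) for i in range(1,k) if st[i,4]>15])
```

```text
FL [484.5 154.3 100. ]
FR [462.1 -80.4 100. ]
BL [627.3 140.7 100. ]
BR [606.4 -95.5 100. ]
staple outer [419.4  44.3  65. ]
staple in ctr [443.7  41.9  65. ]
lidL [654.2 138.7 250. ]
lidR [ 629.7 -100.4  250. ]
postT [ 564.1 -399.9  175. ]
tip [ 501.2 -418.6  175. ]
bow [ 519.2 -405.   180. ]
hasphinge [644.6  19.4 255. ]
b1top [ 435.6 -278.    58. ]
b0 [520.8 410.7  58. ]
top [(array([450, 162,  17,  10,  68], dtype=int32), array([458.7, 166.2])), (array([379, 228,   7,   5,  27], dtype=int32), array([382.2, 230.1]))]
side [(array([351, 162,   3,   9,  17], dtype=int32), array([351.5, 165.5]))]
```

```bash
python3 -m inch '[[-1,-0.1,0.3,-0.5,-1],[-2,-0.2,0.6,-1,-1],[-3,-0.3,0.9,-1.5,-1],[-4,-0.4,1.2,-2,-1],[-5,-0.5,1.6,-2.5,-1],[-6,-0.6,2,-3,-1],[-7,-0.7,2.4,-3.28,-1],[-7.45,-0.81,2.8,-3.28,-1],[-7.45,-0.81,2.8,-3.28,-1],[-7.45,-0.81,2.8,-3.28,-1],[-7.45,-0.81,2.8,-3.28,-1],[-7.45,-0.81,2.8,-3.28,-1]]' 20
python3 - <<'E'
from h import *
np.set_printoptions(precision=3,suppress=True)
c=cam('top','top1');d=cam('side','side1')
s=state();print(s['tcp_pos'],s['orientation'])
z=cv2.resize(d['frame'][140:300,180:420,::-1],(800,533),interpolation=2);cv2.imwrite('pics/z1.png',z)
E
```

```text
time_s: 1.45
tcp_pos: [519.8, 412.5, 130.7]
orientation: [[-0.996, 0.091, 0.0], [0.091, 0.996, 0.002], [-0.0, 0.002, -1.0]]
ft_force: [-0.5, 0.4, -0.6]
opening: 88.2
gripper_force: 0.0
[520.208 411.817 130.479] [[-0.996  0.092  0.001]
 [ 0.092  0.996  0.001]
 [-0.     0.001 -1.   ]]
```

View pics/z1.png

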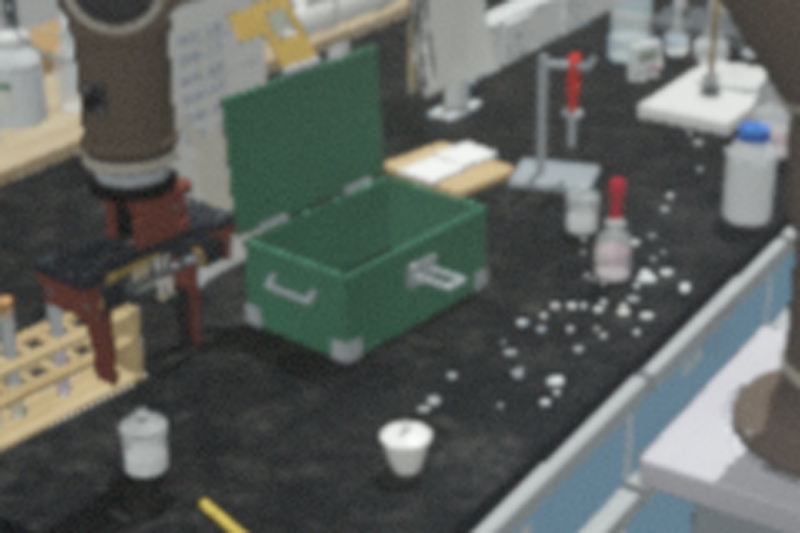

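The side crop shows the bottle below the gripper at crop (145,445). The second bottle is behind the dropper at (582,210), and the pin hangs at (573,85). No third bottle is visible.

Run:
```python
from h import *
np.set_printoptions(precision=1,suppress=True)
c=cam('top');d=cam('side')
z=lambda x,y:(180+x/3.3333-.35,140+y/3.3333-.35)
q=[('b0knob',(145,412),62),('b0foot',(145,470),8),('b1',(582,190),62),('stapletip',(450,283),62)]
for n,p,h in q: print(n,onz(d,*z(*p),h))
print('FLrim',two(c,(267.85,187.85),d,z(345,272)),'FLexp 100')
print('FR',two(c,(345.25,193.25),d,z(486,207)))
print('lidL',two(c,(267.25,118.85),d,z(225,100)))
print('lidR',two(c,(353.95,125.45),d,z(379,48)))
print('bow',two(c,(458.7,166.2),d,z(573,85)))
print('post',two(c,(454.7,152.4),d,z(541,56)))
print('hasp',two(c,(240+236/3.333,120.7),d,z(302,68)))
for n,P in [('b0',(521,411,31)),('b1',(435.5,-278,31))]: print(n,proj(c,P),proj(d,P))
cv2.imwrite('pics/z2.png',np.hstack([cv2.resize(c['frame'][80:215,260:360,::-1],(444,600),interpolation=2),cv2.resize(c['frame'][150:210,170:210,::-1],(300,450),interpolation=2)[:, :, :].copy() if 0 else cv2.resize(c['frame'][140:220,160:207,::-1],(352,600),interpolation=2)]))
```

```text
b0knob [518.9 420.4  62. ]
b0foot [513.9 432.3   8. ]
b1 [ 426.9 -259.4   62. ]
stapletip [426.3  47.   62. ]
FLrim (array([484.8, 154.4, 103.5]), np.float64(1.8693258518417701)) FLexp 100
FR (array([460.9, -81.6,  96.2]), np.float64(3.7289039999762608))
lidL (array([651.1, 137.2, 254.1]), np.float64(4.099683846203403))
lidR (array([ 624.4, -102.5,  253.1]), np.float64(9.833260962205982))
bow (array([ 530. , -423. ,  133.1]), np.float64(2.5006782527351565))
post (array([ 565.1, -400. ,  173.4]), np.float64(1.109624357480827))
hasp (array([641.6,  17.3, 258. ]), np.float64(4.3841879827311265))
b0 [189.8 181.9] [225.6 270.4]
b1 [406. 203.] [354.2 201.6]
```

View pics/z2.png

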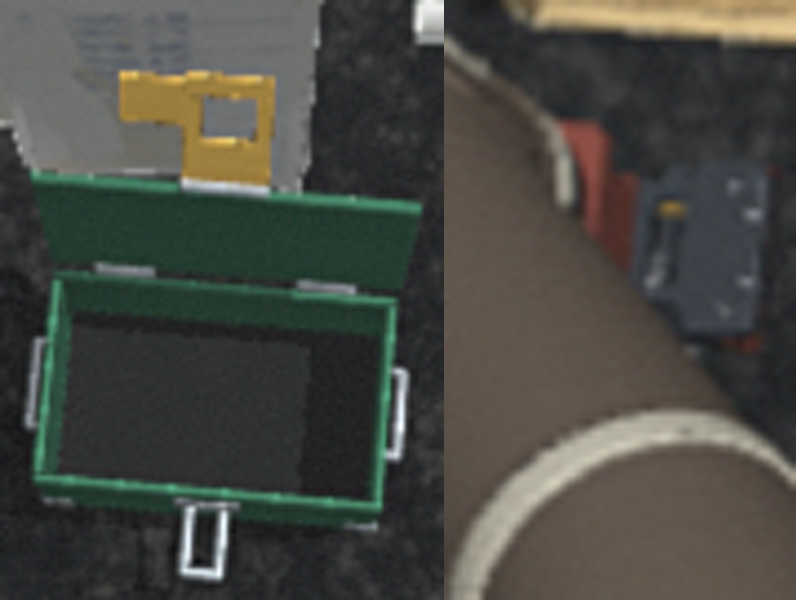

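The close-up shows the hasp, with its ear toward +y, lying back in line with the upright lid, and the chest empty. I'll grasp bottle 0.

```bash
python3 -m inch '[[0.03,0.1,0.5,0,-1],[0.03,0.1,1,0,-1],[0.03,0.1,1.5,0,-1],[0.03,0.1,1.9,0,-1],[0.03,0.1,2.2,0,-1],[0.03,0.1,2.31,0,-1],[0.03,0.1,2.31,0,-1],[0.03,0.1,2.31,0,1],[0.03,0.1,2.31,0,1],[0.03,0.1,2.31,0,1],[0.03,0.1,2.31,0,1],[0.03,0.1,2.31,0,1],[0.03,0.1,2.31,0,1],[0.03,0.1,2.31,0,1],[0.03,0.1,2.31,0,1]]' 20
```

```text
time_s: 3.15
tcp_pos: [520.3, 414.5, 37.3]
orientation: [[-0.996, 0.094, 0.0], [0.094, 0.996, 0.0], [-0.0, 0.0, -1.0]]
ft_force: [0.2, 1.0, 0.9]
opening: 40.2
gripper_force: 19.9
```

```bash
python3 -m inch '[[0,0,-0.5,0,1],[0,0,-1.2,0,1],[0,0,-2,0,1],[0,0,-3,0,1],[-0.1,-0.5,-3.7,0,1],[-0.2,-1.3,-3.8,0,1],[-0.3,-2.2,-3.8,0,1],[-0.45,-3.1,-3.8,0,1],[-0.6,-4,-3.8,0,1],[-0.7,-4.9,-3.8,0,1],[-0.85,-5.8,-3.8,0,1],[-1,-6.7,-3.8,0,1],[-1.1,-7.4,-3.8,0,1],[-1.15,-7.9,-3.8,0,1],[-1.15,-8.15,-3.8,0,1],[-1.15,-8.15,-3.8,0,1],[-1.15,-8.15,-3.8,0,1],[-1.15,-8.15,-3.8,0,1]]'
python3 - <<'E'
from h import *
s=state();print(s['opening'],s['gripper_force'],s['tcp_pos'])
c=cam('top','top2');d=cam('side','side2')
cv2.imwrite('pics/z3.png',np.hstack([cv2.resize(c['frame'][100:220,240:360,::-1],(400,400),interpolation=2),cv2.resize(d['frame'][130:260,210:340,::-1],(400,400),interpolation=2)]))
E
```

```text
time_s: 4.95
tcp_pos: [535.3, 87.2, 189.2]
orientation: [[-0.996, 0.092, -0.0], [0.092, 0.996, 0.001], [0.0, 0.001, -1.0]]
ft_force: [-0.9, 0.6, -0.0]
opening: 40.1
gripper_force: 19.9
40.1273472156475 19.923811754551934 [535.33176432  87.23770177 189.17859068]
```

View pics/z3.png

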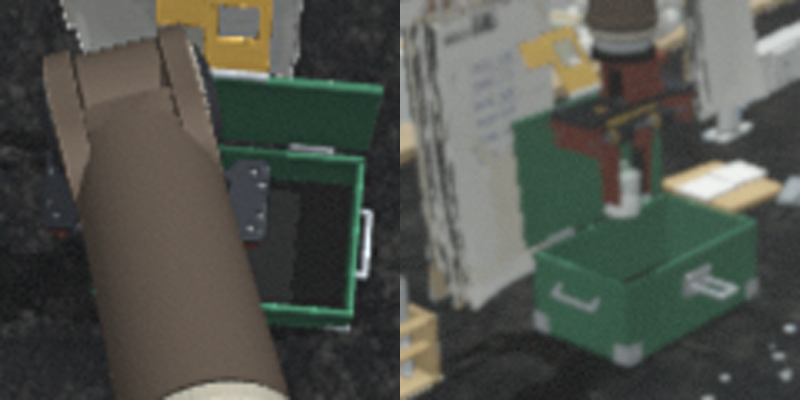

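The bottle is held upright above the left half of the chest, so I'll lower it in.

```bash
python3 -m inch '[[0,0,0.6,0,1],[0,0,1.3,0,1],[0,0,2,0,1],[0,0,2.7,0,1],[0,0,3.2,0,1],[0,0,3.5,0,1],[0,0,3.6,0,1],[0,0,3.6,0,1],[0,0,3.6,0,1],[0,0,3.6,0,-0.36],[0,0,3.6,0,-0.36],[0,0,3.6,0,-0.36],[0,0,3.6,0,-0.36],[0,0,3,0,-0.36],[0,0,2,0,-0.36],[0,0,1,0,-0.36],[0,0,0,0,-0.36],[0,0,-0.5,0,-0.36],[0,0,-0.5,0,-0.36],[0,0,-0.5,0,-0.36]]'
```

```text
time_s: 7.05
tcp_pos: [535.3, 85.6, 209.2]
orientation: [[-0.996, 0.094, 0.0], [0.094, 0.996, 0.0], [-0.0, 0.0, -1.0]]
ft_force: [-0.1, -0.5, -0.3]
opening: 59.7
gripper_force: 0.0
```

```bash
python3 -m inch '[[0.15,-0.7,0,0,-1],[0.3,-1.5,0,0,-1],[0.5,-2.4,0,0,-1],[0.6,-3.3,0,0,-1],[0.75,-4.2,0,0,-1],[0.9,-5.1,0,0,-1],[1.05,-6,0,0,-1],[1.2,-6.9,0,0,-1],[1.4,-7.8,0,0,-1],[1.5,-8.5,0,0,-1],[1.6,-9,0,0,-1],[1.64,-9.24,0,0,-1],[1.64,-9.24,0,0,-1],[1.64,-9.24,0,0,-1],[1.64,-9.24,0,0,-1]]'
python3 - <<'E'
from h import *
np.set_printoptions(precision=1,suppress=True)
print(state()['tcp_pos'])
c=cam('top','top3');d=cam('side','side3')
print('dropper',onz(c,382.2,230.1,112),onz(c,378,232,80))
cv2.imwrite('pics/z4.png',np.hstack([cv2.resize(d['frame'][150:240,300:400,::-1],(500,450),interpolation=2),cv2.resize(c['frame'][140:230,250:310,::-1],(300,450),interpolation=2)]))
E
```

```text
time_s: 8.55
tcp_pos: [435.8, -274.8, 208.9]
orientation: [[-0.996, 0.092, -0.0], [0.092, 0.996, 0.001], [0.001, 0.001, -1.0]]
ft_force: [0.2, 0.5, -0.6]
opening: 87.8
gripper_force: 0.0
[ 435.8 -274.8  208.9]
dropper [ 346.7 -186.2  112. ] [ 343.  -177.9   80. ]
```

View pics/z4.png

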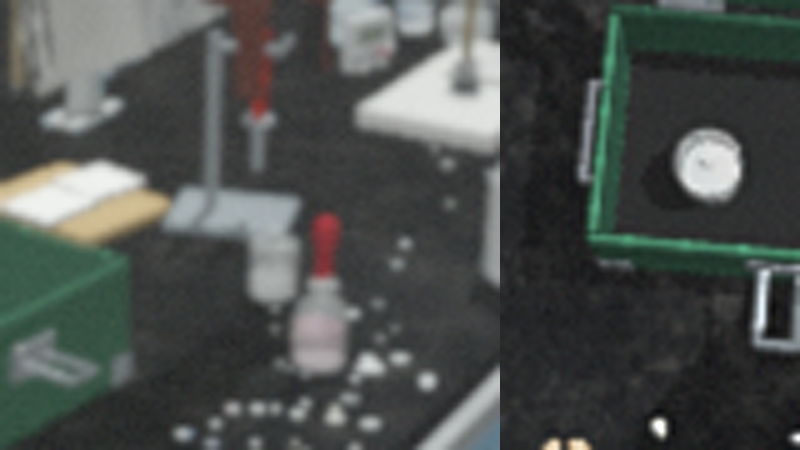

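Bottle 0 stands in the chest. Bottle 1 is still at side pixel (355,204), as predicted, so I'll descend on it.

```bash
python3 -m inch '[[0,-0.05,0.6,0,-1],[0,-0.05,1.4,0,-1],[0,-0.05,2.2,0,-1],[0,-0.05,3,0,-1],[0,-0.05,3.6,0,-1],[0,-0.05,4,0,-1],[0,-0.05,4.2,0,-1],[0,-0.05,4.27,0,-1],[0,-0.05,4.27,0,-1],[0,-0.05,4.27,0,1],[0,-0.05,4.27,0,1],[0,-0.05,4.27,0,1],[0,-0.05,4.27,0,1],[0,-0.05,4.27,0,1],[0,-0.05,4.27,0,1],[0,-0.05,4.27,0,1],[0,-0.05,4.27,0,1]]'
```

```text
time_s: 10.35
tcp_pos: [435.1, -278.2, 38.4]
orientation: [[-0.996, 0.094, -0.0], [0.094, 0.996, 0.0], [0.0, 0.0, -1.0]]
ft_force: [0.2, -0.4, 0.5]
opening: 39.7
gripper_force: 20.0
```

```bash
python3 -m inch '[[0,0,-0.5,0,1],[0,0,-1.2,0,1],[0,0,-2,0,1],[0,0,-3,0,1],[-0.1,0.5,-3.7,0,1],[-0.2,1.2,-3.8,0,1],[-0.45,2,-3.8,0,1],[-0.7,2.9,-3.8,0,1],[-0.9,3.8,-3.8,0,1],[-1.1,4.7,-3.8,0,1],[-1.4,5.5,-3.8,0,1],[-1.6,6.2,-3.8,0,1],[-1.64,6.6,-3.8,0,1],[-1.64,6.68,-3.8,0,1],[-1.64,6.68,-3.8,0,1],[-1.64,6.68,-3.8,0,1],[-1.64,6.68,-3.8,0,1]]'
python3 -m inch '[[0,0,0.6,0,1],[0,0,1.3,0,1],[0,0,2,0,1],[0,0,2.7,0,1],[0,0,3.2,0,1],[0,0,3.5,0,1],[0,0,3.6,0,1],[0,0,3.6,0,1],[0,0,3.6,0,1],[0,0,3.6,0,-0.36],[0,0,3.6,0,-0.36],[0,0,3.6,0,-0.36],[0,0,3.6,0,-0.36],[0,0,3,0,-0.36],[0,0,2,0,-0.36],[0,0,1,0,-0.36],[0,0,0,0,-0.36],[0,0,-0.5,0,-0.36],[0,0,-0.5,0,-0.36],[0,0,-0.5,0,-0.36]]'
```

```text
time_s: 12.05
tcp_pos: [525.3, -19.8, 190.5]
orientation: [[-0.995, 0.096, -0.0], [0.096, 0.995, -0.0], [-0.0, -0.0, -1.0]]
ft_force: [0.1, 0.7, -1.0]
opening: 39.9
gripper_force: 20.0
time_s: 14.05
tcp_pos: [525.4, -18.3, 210.3]
orientation: [[-0.996, 0.094, 0.0], [0.094, 0.996, 0.0], [-0.0, 0.0, -1.0]]
ft_force: [-0.1, 0.4, 0.8]
opening: 59.3
gripper_force: 0.0
```

```bash
python3 - <<'E'
from h import *
np.set_printoptions(precision=2,suppress=True)
print(state()['qpos'],state()['time_s'])
E
python3 -m inch '[[0,0,-0.6,1,-1],[0,0,-1.2,2,-1],[0,0,-1.8,3,-1],[0,0,-2.25,4,-1],[0,0,-2.25,5,-1]]'
python3 - <<'E'
from h import *
np.set_printoptions(precision=2,suppress=True)
s=state();print(s['qpos'],s['orientation'],s['tcp_pos'])
E
```

```text
[-0.18  0.27  0.15  1.88 -0.05  0.99  1.47] 14.05
time_s: 14.55
tcp_pos: [526.1, -18.3, 301.1]
orientation: [[-0.813, 0.583, 0.001], [0.583, 0.813, 0.0], [-0.001, 0.001, -1.0]]
ft_force: [0.0, 1.2, -0.4]
opening: 88.0
gripper_force: 0.0
[-0.25  0.19  0.23  1.77 -0.05  1.19  0.94] [[-0.81  0.58  0.  ]
 [ 0.58  0.81  0.  ]
 [-0.    0.   -1.  ]] [526.13 -18.34 301.1 ]
```

```bash
python3 -m inch '[[0,0,0,1.4,-1],[0,0,0,2.8,-1],[0,0,0,4.2,-1],[0,0,0,5.6,-1],[-0.3,0,0,7,-1],[-0.8,0,0,8.4,-1],[-1.4,-0.1,0,9.95,-1],[-2,-0.15,0,9.95,-1],[-2.48,-0.15,0,9.95,-1],[-2.48,-0.15,0,9.95,-1],[-2.48,-0.15,0,9.95,-1],[-2.48,-0.15,0,9.95,-1]]'
python3 - <<'E'
from h import *
c=cam('top','top5');d=cam('side','side5')
cv2.imwrite('pics/z5.png',np.hstack([cv2.resize(c['frame'][60:220,250:370,::-1],(338,450),interpolation=2),cv2.resize(d['frame'][100:260,220:380,::-1],(450,450),interpolation=2)]))
E
```

```text
time_s: 15.75
tcp_pos: [602.2, -80.0, 299.5]
orientation: [[0.088, 0.996, -0.002], [0.996, -0.088, 0.0], [0.0, -0.002, -1.0]]
ft_force: [-0.1, -0.7, -0.3]
opening: 87.9
gripper_force: 0.0
```

View pics/z5.png

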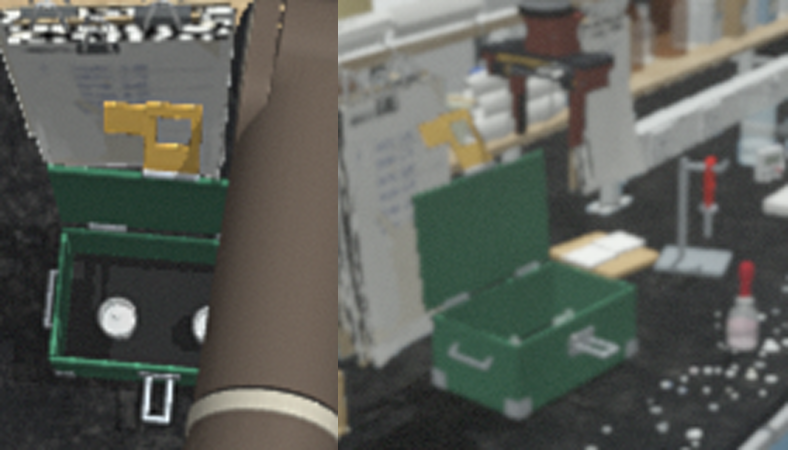

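Both bottles stand in the chest, and the rear finger is behind the lid's right end. I'll descend and pull the lid forward.

```bash
python3 -m inch '[[0,0,0.5,0,-1],[0,0,1,0,-1],[0,0,1.5,0,-1],[0,0,1.75,0,-1],[0,0,1.75,0,-1],[0,0,1.75,0,-1],[0,-0.2,1.75,0,-1],[0,-0.4,1.75,0,-1],[0,-0.6,1.75,0,-1],[0,-0.8,1.75,0,-1],[0,-1,1.75,0,-1]]'
python3 -m inch '[[0,-0.2,0,0,-1],[0,-0.4,0,0,-1],[0,-0.6,0,0,-1],[0,-0.8,0,0,-1],[0,-1,0,0,-1],[0,-1.2,0,0,-1],[0,-1.4,0,0,-1],[0,-1.6,0,0,-1],[0,-1.8,0,0,-1],[0,-2,0,0,-1],[0,-2,0,0,-1]]'
python3 - <<'E'
from h import *
c=cam('top','top6');d=cam('side','side6')
cv2.imwrite('pics/z6.png',np.hstack([cv2.resize(c['frame'][60:220,250:370,::-1],(338,450),interpolation=2),cv2.resize(d['frame'][100:260,220:380,::-1],(450,450),interpolation=2)]))
E
```

```text
time_s: 16.95
tcp_pos: [563.5, -77.0, 231.5]
orientation: [[0.089, 0.996, 0.003], [0.996, -0.089, 0.0], [0.001, 0.003, -1.0]]
ft_force: [4.6, 0.2, 3.4]
opening: 87.9
gripper_force: 2.1
time_s: 18.05
tcp_pos: [482.0, -69.9, 230.4]
orientation: [[0.089, 0.996, -0.001], [0.996, -0.089, 0.0], [0.0, -0.001, -1.0]]
ft_force: [-0.1, -0.7, -0.0]
opening: 87.7
gripper_force: 0.0
```

View pics/z6.png

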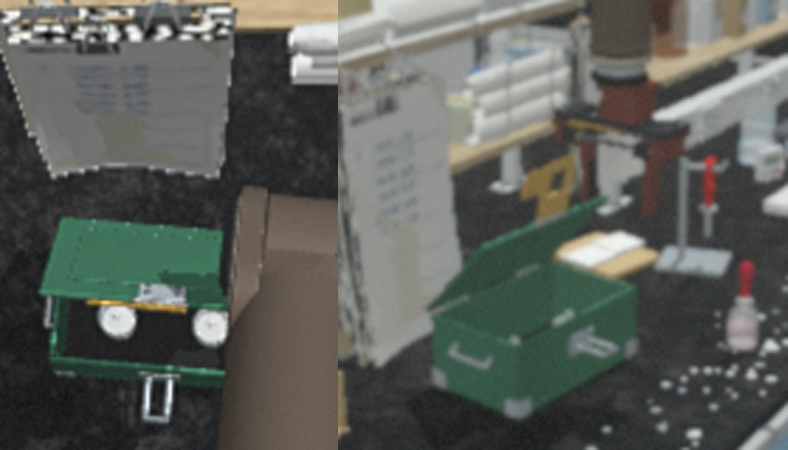

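The lid is sinking shut on its own, with the bottles upright beneath it. I'll back off, wait, then move in front of the hasp ear.

```bash
python3 -m inch '[[0,-0.6,-0.5,0,1],[0,-1.2,-1,0,1],[0,-1.8,-1,0,1],[0,-2.4,-1,0,1],[0,-2.4,-1,0,1],[0,-2.4,-1,0,1],[0,-2.4,-1,0,1],[0,-2.4,-1,0,1],[0,-2.4,-1,0,1],[0,-2.4,-1,0,1],[0,-2.4,-1,0,1],[0,-2.4,-1,0,1],[0,-2.4,-1,0,1],[0,-2.4,-1,0,1],[0,-2.4,-1,0,1],[0,-2.4,-1,0,1],[0,-2.4,-1,0,1],[0,-2.4,-1,0,1],[0,-2.4,-1,0,1],[0,-2.4,-1,0,1]]'
python3 -m inch '[[0,0,0,0,1],[0,0,0,0,1],[0,0,0,0,1],[0,0,0,0,1],[0,0,0,0,1],[0,0,0,0,1],[0,0,0,0,1],[0,0,0,0,1],[0,0,0,0,1],[0,0,0,0,1],[0,0,0,0,1],[0,0,0,0,1],[0,0,0,0,1],[0,0,0,0,1],[0,0,0,0,1],[0,0,0,0,1],[0,0,0,0,1],[0,0,0,0,1],[0,0,0,0,1],[0,0,0,0,1]]'
python3 - <<'E'
from h import *
c=cam('top','top7');d=cam('side','side7')
cv2.imwrite('pics/z7.png',np.hstack([cv2.resize(c['frame'][110:220,250:360,::-1],(400,400),interpolation=2),cv2.resize(d['frame'][150:250,240:340,::-1],(400,400),interpolation=2)]))
E
```

```text
time_s: 20.15
tcp_pos: [387.8, -61.5, 270.4]
orientation: [[0.089, 0.996, -0.0], [0.996, -0.089, 0.0], [0.0, -0.0, -1.0]]
ft_force: [0.9, -0.3, -0.2]
opening: 0.3
gripper_force: 0.0
time_s: 22.15
tcp_pos: [387.8, -61.5, 270.4]
orientation: [[0.089, 0.996, -0.0], [0.996, -0.089, 0.0], [0.0, -0.0, -1.0]]
ft_force: [-0.5, -0.4, -0.5]
opening: 0.7
gripper_force: 0.0
```

View pics/z7.png

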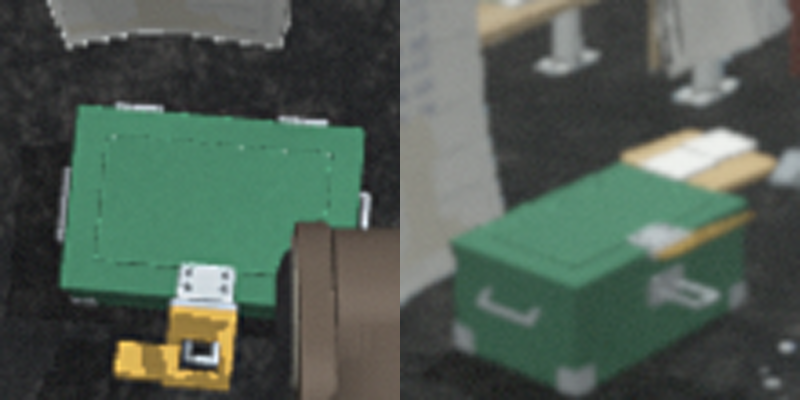

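The lid is shut and the hasp sticks out in front, tilted upward. Its ear is at top crop (140,360), and its tip is at top crop (232,387) and side crop (752,213).

Run:
```python
from h import *
np.set_printoptions(precision=1,suppress=True)
c=cam('top');d=cam('side')
t=lambda x,y:(250+x/3.636-.35,110+y/3.636-.35)
print('tip',two(c,t(232,387),d,(328-.3,203.2-.3)))
th=-.0935;cx=np.array([np.cos(th),np.sin(th)]);cy=np.array([-cx[1],cx[0]])
# lid corners
P={'lidFL':onz(c,*t(62,289),108),'lidFR':onz(c,*t(279,306),108),'lidBL':onz(c,*t(78,105),108),'lidBR':onz(c,*t(364,129),108)}
print(P)
for a in (1.5,1.7,1.9,2.1):
    X=-83-83*np.sin(a);Z=105-83*np.cos(a);O=np.array([545.1,29.8])
    tip=np.r_[O+cx*X+cy*-27,Z]; e=np.r_[O+cx*(-83-60*np.sin(a))+cy*48,105-60*np.cos(a)]
    ft=lambda q:((q+.35-np.array([250,110]))*3.636)
    print(a,tip,ft(proj(c,tip)),(proj(d,tip)+.3-np.array([240,150]))*4+np.array([400,0]),e,ft(proj(c,e)))
print('hinge',ft(proj(c,np.r_[O-83*cx,108])),'staple',proj(c,np.r_[O-107*cx,65]))
```

```text
tip (array([390.9,  17.7, 143.9]), np.float64(0.14112999127391893))
{'lidFL': array([479.4, 157. , 108. ]), 'lidFR': array([460.7, -22.8, 108. ]), 'lidBL': array([636. , 141.8, 108. ]), 'lidBR': array([609.5, -98.7, 108. ])}
1.5 [377.5  18.4  99.1] [231.8 408.1] [763.9 262.7] [407.4  90.9 100.8] [143.5 374.2]
1.7 [378.   18.4 115.7] [231.8 405.9] [763.7 245.5] [407.7  90.9 112.7] [142.7 372.4]
1.9 [381.7  18.  131.8] [232.  399.7] [760.5 227.7] [410.4  90.6 124.4] [142.2 367.7]
2.1 [388.6  17.4 146.9] [232.5 389.6] [754.4 210. ] [415.4  90.2 135.3] [141.8 360.2]
hinge [206.2 305.7] staple [306.1 203.3]
```

```bash
python3 -m inch '[[0.7,0.1,0,0,1],[1.5,0.2,0,0,1],[2.3,0.3,0,0,1],[3.1,0.4,0,0,1],[3.7,0.47,0,0,1],[3.84,0.47,0.4,0,1],[3.84,0.47,1.1,0,1],[3.84,0.47,1.8,0,1],[3.84,0.47,2.3,0,1],[3.84,0.47,2.3,0,1],[3.84,0.47,2.3,0,1]]'
python3 -m inch '[[0,0,0.25,0,1],[0,0,0.5,0,1],[0,0,0.75,0,1],[0,0,1,0,1],[0,0,1.25,0,1],[0,0,1.5,0,1],[0,0,1.75,0,1],[0,0,2,0,1],[0,0,2.25,0,1],[0,0,2.5,0,1],[0,0,2.5,0,1]]'
python3 -m inch '[[0,0.15,0.1,0,1],[0,0.3,0.2,0,1],[0,0.45,0.25,0,1],[0,0.6,0.25,0,1],[0,0.7,0.25,0,1],[0,0.75,0.25,0,1],[0,0.75,0.25,0,1],[0,0.75,0.25,0,1]]'
```

```text
time_s: 23.45
tcp_pos: [420.3, 89.8, 178.7]
orientation: [[0.089, 0.996, -0.0], [0.996, -0.089, -0.0], [-0.0, -0.0, -1.0]]
ft_force: [0.5, -0.2, 0.7]
opening: 1.0
gripper_force: 0.0
time_s: 24.55
tcp_pos: [419.3, 89.6, 77.1]
orientation: [[0.089, 0.996, -0.002], [0.996, -0.089, -0.001], [-0.001, -0.002, -1.0]]
ft_force: [-0.5, -0.6, 0.7]
opening: 0.5
gripper_force: 0.0
time_s: 25.35
tcp_pos: [450.4, 87.2, 68.7]
orientation: [[0.089, 0.996, 0.001], [0.996, -0.089, 0.0], [0.0, 0.001, -1.0]]
ft_force: [1.0, 0.6, -0.4]
opening: 0.3
gripper_force: 0.0
```

```bash
python3 -m inch '[[0,0.05,0,0,1],[0,0.1,0,0,1],[0,0.1,0,0,1]]'
python3 - <<'E'
from h import *
c=cam('top','top8');d=cam('side','side8')
cv2.imwrite('pics/z8.png',np.hstack([cv2.resize(c['frame'][110:220,250:360,::-1],(400,400),interpolation=2),cv2.resize(d['frame'][160:240,260:340,::-1],(400,400),interpolation=2)]))
E
```

```text
time_s: 25.65
tcp_pos: [454.2, 86.8, 68.4]
orientation: [[0.089, 0.996, -0.0], [0.996, -0.089, 0.0], [0.0, -0.0, -1.0]]
ft_force: [-1.1, -0.2, -0.8]
opening: 0.6
gripper_force: 0.3
```

View pics/z8.png

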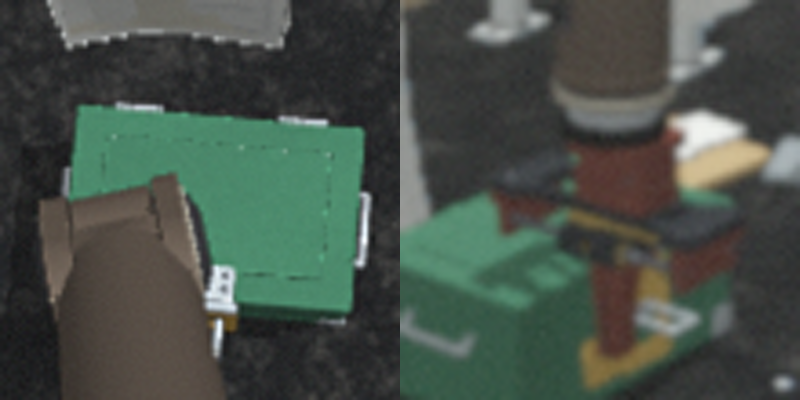

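The hasp is down over the staple. I'll press it until I feel firm contact.

```bash
python3 -m inch '[[0,0.06,0,0,1],[0,0.12,0,0,1],[0,0.12,0,0,1],[0,0.12,0,0,1]]'; python3 -m inch '[[0,0.06,0,0,1],[0,0.12,0,0,1],[0,0.12,0,0,1],[0,0.12,0,0,1]]'
```

```text
time_s: 26.15
tcp_pos: [458.8, 86.3, 68.4]
orientation: [[0.089, 0.996, -0.0], [0.996, -0.089, -0.0], [-0.0, -0.0, -1.0]]
ft_force: [-2.2, -0.1, -0.7]
opening: 0.3
gripper_force: 0.8
time_s: 26.55
tcp_pos: [459.3, 86.2, 67.9]
orientation: [[0.088, 0.996, -0.008], [0.996, -0.088, -0.0], [-0.001, -0.008, -1.0]]
ft_force: [-13.0, 3.0, 10.0]
opening: 0.7
gripper_force: 7.3
```

```bash
python3 -m inch '[[0,-0.5,0,0,1],[0,-1.2,0,0,1],[0,-2,-0.5,0,1],[0,-2,-1.5,0,-1],[-0.5,-2,-2.5,0,-1],[-1.5,-2,-3.5,0,-1],[-2.7,-2,-4.2,0,-1],[-3.9,-2,-4.2,0,-1],[-5.1,-2,-4.2,0,-1],[-6,-2,-4.2,0,-1],[-6,-2,-4.2,0,-1],[-6,-2,-4.2,0,-1]]'
python3 - <<'E'
from h import *
c=cam('top','top9');d=cam('side','side9')
cv2.imwrite('pics/z9.png',np.vstack([np.hstack([cv2.resize(c['frame'][170:220,280:330,::-1],(300,300),interpolation=2),cv2.resize(d['frame'][180:240,270:330,::-1],(300,300),interpolation=2)]),np.hstack([cv2.resize(c['frame'][140:190,430:480,::-1],(300,300),interpolation=2),cv2.resize(d['frame'][145:205,325:385,::-1],(300,300),interpolation=2)])]))
E
```

```text
time_s: 27.75
tcp_pos: [362.9, -146.7, 236.8]
orientation: [[0.092, 0.996, 0.001], [0.996, -0.092, -0.0], [0.0, 0.001, -1.0]]
ft_force: [-0.4, 0.4, 0.5]
opening: 68.8
gripper_force: 0.0
```

View pics/z9.png

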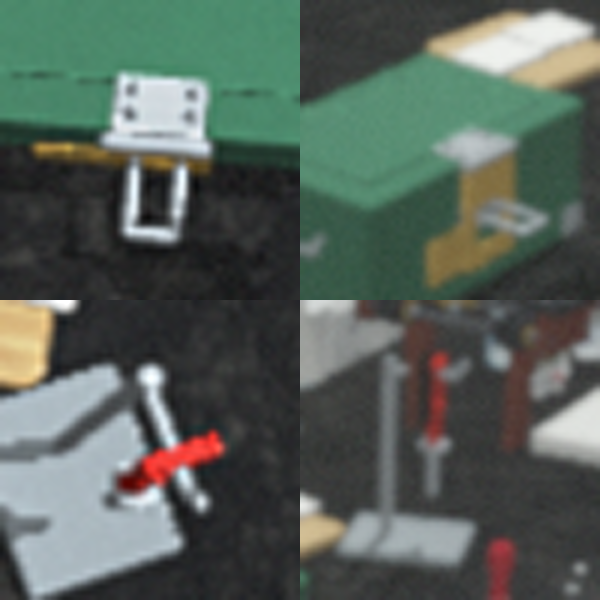

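The hasp lies flat over the staple. The pin hangs centred on the hook arm, with its bow crossing at top-crop (183,456) and side-crop (438,400).

Run:
```python
from h import *
np.set_printoptions(precision=1,suppress=True)
c=cam('top');d=cam('side')
t=lambda x,y,ox,oy:(ox+x/6-.42,oy+y/6-.42)
s=lambda x,y:(325+x/5-.4,145+y/5-.4)
post=t(150,76,430,140);tip=t(203,203,430,140);bow=t(183,156,430,140)
print('post',two(c,post,d,s(90,58)),'tip',two(c,tip,d,s(165,66)),'bowtop',two(c,bow,d,s(139,58)))
print(onz(c,*bow,177),onz(c,*post,175),onz(c,*tip,175))
f=c['frame'];hsv=cv2.cvtColor(f,cv2.COLOR_RGB2HSV)
m=(((hsv[...,0]<8)|(hsv[...,0]>172))&(hsv[...,1]>140)&(hsv[...,2]>60)).astype('uint8');m[:,:440]=0;m[200:]=0
print(cv2.minAreaRect(cv2.findContours(m,0,1)[0][0]))
th=-.0935;cx=np.array([np.cos(th),np.sin(th)]);cy=np.array([-cx[1],cx[0]]);O=np.array([545.1,29.8])
g=lambda P:(lambda q:np.array([q@cx,q@cy]))(P[:2]-O)
for p in [(152,237),(131,200),(179,204),(155,166)]:
    P=onz(c,*t(*p,280,170),65);print(p,P,g(P))
```

```text
post (array([ 563.7, -399.9,  174.9]), np.float64(2.2038598864414047)) tip (array([ 501. , -422.5,  172.3]), np.float64(1.810173554051096)) bowtop (array([ 522.5, -412.5,  178.7]), np.float64(3.3228912840539535))
[ 524.3 -412.3  177. ] [ 564.7 -399.4  175. ] [ 501.3 -421.2  175. ]
((582.0, 187.0), (2.0, 0.0), 180.0)
(152, 237) [420.6  43.8  65. ] [-125.3    2.3]
(131, 200) [440.1  54.2  65. ] [-106.8   14.5]
(179, 204) [437.4  29.5  65. ] [-107.2  -10.4]
(155, 166) [457.5  41.4  65. ] [-88.3   3.4]
```

```bash
python3 -m inch '[[-0.6,0.4,0,1,-1],[-1.3,0.9,0,2.2,-1],[-2,1.4,0,3.4,-1],[-2.7,1.9,0,4.6,-1],[-3.4,2.4,0,5.8,-1],[-4.1,2.9,0,7,-1],[-4.8,3.4,0,8.2,-1],[-5.4,3.9,0,9.4,-1],[-6,4.4,0,10.6,-1],[-6.24,4.63,0,10.95,-1],[-6.24,4.63,0,10.95,-1],[-6.24,4.63,0,10.95,-1],[-6.24,4.63,0,10.95,-1]]'
python3 - <<'E'
from h import *
print(delta((524.5,-412.3,160)),state()['opening'],state()['qpos'].round(2))
E
```

```text
time_s: 29.25
tcp_pos: [524.9, -409.8, 236.3]
orientation: [[0.944, 0.331, -0.0], [0.331, -0.944, 0.001], [0.0, -0.001, -1.0]]
ft_force: [0.1, 0.2, -0.0]
opening: 87.8
gripper_force: 0.0
[-0.03   0.058  1.908] 87.77677357778438 [ 0.1   0.57  0.76  1.53 -0.41  1.2  -0.3 ]
```

```bash
python3 -m inch '[[-0.03,0.06,0.5,0,-1],[-0.03,0.06,1,0,-1],[-0.03,0.06,1.5,0,-1],[-0.03,0.06,1.8,0,-1],[-0.03,0.06,1.9,0,-1],[-0.03,0.06,1.9,0,-1],[-0.03,0.06,1.9,0,0],[-0.03,0.06,1.9,0,0.1],[-0.03,0.06,1.9,0,1],[-0.03,0.06,1.9,0,1],[-0.03,0.06,1.9,0,1],[-0.03,0.06,1.9,0,1],[-0.03,0.06,1.9,0,1],[-0.03,0.06,1.9,0,1],[-0.03,0.06,1.9,0,1],[-0.03,0.06,1.9,0,1]]' 20
```

```text
time_s: 30.85
tcp_pos: [524.5, -413.7, 160.4]
orientation: [[0.944, 0.329, 0.0], [0.329, -0.944, 0.0], [0.0, -0.0, -1.0]]
ft_force: [0.5, 0.1, 1.3]
opening: 40.0
gripper_force: 20.0
```

```bash
python3 -m inch '[[0,0,0,0,1],[0,0,-0.1,0,1],[0,0,-0.2,0,1],[0,0,-0.3,0,1],[0,0,-0.4,0,1],[0,0,-0.4,0,1],[0,0,-0.4,0,1],[0,0,-0.4,0,1]]' 30
python3 -m inch '[[-0.15,0,0,0,1],[-0.3,0,0,0,1],[-0.5,0,0,0,1],[-0.7,0,0,0,1],[-0.9,0,0,0,1],[-1.1,0,0,0,1],[-1.3,0,0,0,1],[-1.5,0,0,0,1],[-1.5,0,0,0,1],[-1.5,0,0,0,1]]'
```

```text
time_s: 31.65
tcp_pos: [524.5, -413.6, 176.3]
orientation: [[0.944, 0.329, -0.0], [0.329, -0.944, 0.0], [-0.0, -0.0, -1.0]]
ft_force: [-0.3, -0.2, 0.3]
opening: 39.4
gripper_force: 30.0
time_s: 32.65
tcp_pos: [467.9, -433.5, 176.5]
orientation: [[0.944, 0.329, 0.0], [0.329, -0.944, 0.0], [0.0, 0.0, -1.0]]
ft_force: [0.4, -0.0, -1.4]
opening: 40.0
gripper_force: 30.0
```

```bash
python3 -m inch '[[0,0,-0.6,0,1],[0,-0.2,-1.2,0,1],[0.2,-0.8,-1.35,0.2,1],[0.4,-1.5,-1.35,0.6,1],[0.6,-2.3,-1.35,1,1],[0.85,-3.1,-1.35,1.4,1],[1.1,-4,-1.35,1.8,1],[1.35,-4.9,-1.35,2.2,1],[1.6,-5.8,-1.35,2.6,1],[1.85,-6.7,-1.35,3,1],[2.1,-7.6,-1.35,3.4,1],[2.35,-8.5,-1.35,3.8,1],[2.6,-9.3,-1.35,4.05,1],[2.85,-10.1,-1.35,4.05,1],[3.05,-10.8,-1.35,4.05,1],[3.15,-11.2,-1.35,4.05,1],[3.22,-11.46,-1.35,4.05,1],[3.22,-11.46,-1.35,4.05,1],[3.22,-11.46,-1.35,4.05,1],[3.22,-11.46,-1.35,4.05,1]]'
python3 -m inch '[[0,0,0.3,0,1],[0,0,0.6,0,1],[0,0,0.7,0,1],[0,0,0.7,0,1]]'
python3 - <<'E'
from h import *
np.set_printoptions(precision=2,suppress=True)
c=cam('top','top10');d=cam('side','side10')
s=state();T=s['tcp_pos'];print(T,s['opening'])
for n,P in [('bowc',T-[0,0,7]),('collar',T-[0,0,65]),('foot',T-[0,0,110]),('staple',[438.8,41.9,65])]:
    print(n,(proj(d,P)+.4-[285,170])*[8,8],(proj(c,P)+.4-[280,170])*8)
cv2.imwrite('pics/z10.png',np.hstack([cv2.resize(c['frame'][170:220,280:330,::-1],(400,400),interpolation=2),cv2.resize(d['frame'][170:220,285:335,::-1],(400,400),interpolation=2)]))
E
```

```text
time_s: 34.65
tcp_pos: [438.9, 40.7, 230.5]
orientation: [[0.996, -0.091, 0.0], [-0.091, -0.996, -0.0], [0.0, 0.0, -1.0]]
ft_force: [0.7, -0.1, -0.7]
opening: 39.7
gripper_force: 30.0
time_s: 35.05
tcp_pos: [438.1, 41.3, 201.4]
orientation: [[0.996, -0.09, -0.002], [-0.09, -0.996, -0.001], [-0.002, 0.002, -1.0]]
ft_force: [0.1, -0.8, -0.2]
opening: 39.7
gripper_force: 30.0
[438.78  41.53 202.29] 39.603807176770914
bowc [223.55 152.64] [199.53 225.28]
collar [223.47 274.94] [203.16 245.78]
foot [223.41 367.39] [205.78 260.52]
staple [222.9  422.73] [206.34 268.99]
```

View pics/z10.png

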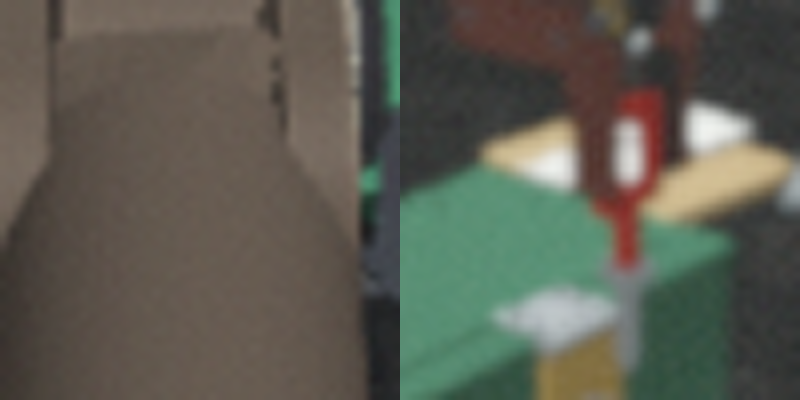

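In the side view, the pin hangs upright with its foot at crop (628,368), about 0.5 px from the predicted spot. It is aligned over the staple, so I'll lower it and watch the force.

```bash
python3 -m inch '[[0,-0.025,0.2,0,1],[0,-0.025,0.4,0,1],[0,-0.025,0.5,0,1],[0,-0.025,0.6,0,1],[0,-0.025,0.65,0,1],[0,-0.025,0.7,0,1],[0,-0.025,0.75,0,1],[0,-0.025,0.8,0,1],[0,-0.025,0.8,0,1]]'
```

```text
time_s: 36.05
tcp_pos: [438.8, 42.8, 170.3]
orientation: [[0.996, -0.089, -0.0], [-0.089, -0.996, -0.0], [-0.0, 0.0, -1.0]]
ft_force: [1.3, 0.6, -1.3]
opening: 39.8
gripper_force: 30.0
```

```bash
python3 -m inch '[[0,0,0.1,0,1],[0,0,0.2,0,1],[0,0,0.3,0,1],[0,0,0.3,0,1]]'; python3 -m inch '[[0,0,0.1,0,1],[0,0,0.2,0,1],[0,0,0.3,0,1],[0,0,0.4,0,1],[0,0,0.5,0,1],[0,0,0.5,0,1]]'
```

```text
time_s: 36.45
tcp_pos: [438.5, 42.7, 157.9]
orientation: [[0.996, -0.089, -0.001], [-0.089, -0.996, -0.0], [-0.001, 0.001, -1.0]]
ft_force: [1.1, 0.3, -0.8]
opening: 40.1
gripper_force: 30.0
time_s: 37.05
tcp_pos: [438.5, 42.7, 137.9]
orientation: [[0.996, -0.089, -0.001], [-0.089, -0.996, -0.0], [-0.001, 0.001, -1.0]]
ft_force: [-0.1, 0.1, -0.9]
opening: 39.8
gripper_force: 30.0
```

```bash
python3 -m inch '[[0,0,0.05,0,1],[0,0,0.1,0,1],[0,0,0.15,0,1],[0,0,0.15,0,1]]';  python3 -m inch '[[0,0,0.03,0,1],[0,0,0.06,0,1],[0,0,0.06,0,1]]'
python3 - <<'E'
from h import *
d=cam('side','side11')
cv2.imwrite('pics/z11.png',cv2.resize(d['frame'][170:245,280:340,::-1],(480,600),interpolation=2))
E
```

```text
time_s: 37.45
tcp_pos: [438.7, 42.8, 132.2]
orientation: [[0.996, -0.089, -0.0], [-0.089, -0.996, -0.0], [-0.0, 0.0, -1.0]]
ft_force: [0.0, -0.5, -0.6]
opening: 39.8
gripper_force: 30.0
time_s: 37.75
tcp_pos: [439.0, 42.8, 130.2]
orientation: [[0.996, -0.089, 0.0], [-0.089, -0.996, 0.0], [0.0, -0.0, -1.0]]
ft_force: [-0.7, 0.5, 3.1]
opening: 40.1
gripper_force: 30.0
```

Contact comes at TCP z = 130, exactly where the collar should seat. I'll release and go straight up.

```bash
python3 -m inch '[[0,0,0,0,0],[0,0,0,0,-0.3],[0,0,0,0,-0.5],[0,0,0,0,-0.5],[0,0,0,0,-0.5],[0,0,-0.3,0,-0.5],[0,0,-0.8,0,-0.5],[0,0,-1.6,0,-0.5],[0,0,-2.5,0,-0.5],[0,0,-3.3,0,-0.5],[0,-1,-3.5,0,-0.5],[0,-2,-3.5,0,-0.5],[0,-3,-3.5,0,-0.5],[0,-4,-3.5,0,-0.5],[0,-5,-3.5,0,-0.5],[0,-5.5,-3.5,0,-0.5],[0,-5.5,-3.5,0,-0.5],[0,-5.5,-3.5,0,-0.5]]'
python3 - <<'E'
from h import *
c=cam('top','top12');d=cam('side','side12')
cv2.imwrite('pics/z12.png',np.vstack([np.hstack([cv2.resize(c['frame'][160:220,270:330,::-1],(300,300),interpolation=2),cv2.resize(d['frame'][180:240,270:330,::-1],(300,300),interpolation=2)]),cv2.resize(c['frame'][140:270,150:470,::-1],(600,244),interpolation=2)]))
E
```

```text
time_s: 39.6
tcp_pos: [458.6, 260.6, 270.3]
orientation: [[0.996, -0.09, 0.0], [-0.09, -0.996, -0.001], [0.0, 0.001, -1.0]]
ft_force: [-0.7, -0.3, 0.1]
opening: 66.2
gripper_force: 0.0
```

View pics/z12.png

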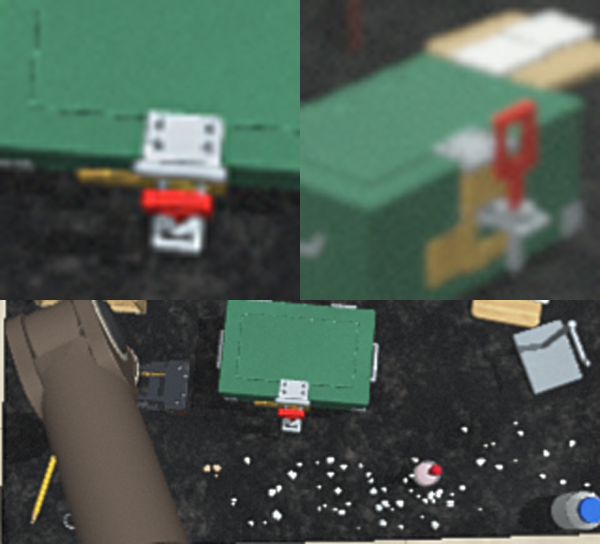

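The pin is seated upright: its collar rests on the loop, its shank runs below it, and the hasp is flat. No bottle is left on the bench, so I'm handing in.

```bash
python3 -c "
from cell import *
print(finish_job())"
```

```text
the job is handed in; nothing more can be done
None
```

The job is handed in (no score came back): both weighing bottles on the bench are in the chest, the lid is shut, the hasp is down over the staple, and the pin's collar rests on the loop.

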